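# Take the used filter out of the dust sampler

## Task

Swing the sampler's pivoting dust cover fully aside by its red knob, lift the used filter cartridge out of the port and stand it gently on its base in the blue tray, then swing the cover fully shut over the empty port. Keep the cartridge upright all the time and do not drop it, so that no dust is shaken off; leave the tray, wrench, mug and bracket where they are.

Things in the scene. Friction and masses are not known exactly. Their poses are not given: they have to be found in the camera images.
- sampler: Fixed white and blue dust sampler, a box 200 (x) x 270 (y) x 150 (z) mm; origin at the centre of its underside, z up. In its flat top is the port, a rectangular well 80 (x) x 120 (y) mm and 66 mm deep, centred at x 0, y -55 mm. On the well's floor two ribs 8 mm high keep the cartridge in the middle. The gripper must enter the well with its fingers only partly open.
- cover (a joint): Angle of the dust cover: 0 = shut (stop), covering the whole port; 1.75 rad = fully open (stop). It opens clockwise seen from above, in the horizontal plane, about a vertical pin at x 46, y 19 mm of the sampler. It has light friction (about 1 N at the knob) and stays where it is left. It may start a little ajar.
- cover_pin (a point): The pin of the cover, on the cover's upper face (158 mm above the bench). The point turns with the cover: it has the sampler's axes when shut. The cover is a flat grey metal plate 112 x 159 x 5 mm, from x -99 to 13 and y -146 to 13 mm about the pin in these axes, its underside 3 mm above the sampler's top.
- cover_knob (a point): Middle of the red upright round knob on the cover, 18 mm in diameter and 40 mm tall (20 mm of it above and 20 mm below this point, its foot on the plate), at x -88, y -132 mm from the pin in the cover's axes (159 mm from the pin).
- filter_mid (a point): Centre of the filter cartridge, half-way up its 60 mm; z up its axis. Base block 66 (x) x 50 (y) x 28 mm high, grey and white; on it a yellow upright grip fin 56 mm long in x, 16 mm thick in y and 32 mm tall, from 2 mm below this point to 30 mm above it. Mass about 0.15 kg. It starts upright on the floor of the well, its x within about 5 degrees of the sampler's, its top 6 mm below the sampler's top.
- tray_in (a point): Centre of the inner floor (5 mm above the bench) of the blue open tray, 160 (x) x 200 (y) mm outside and 30 mm high, walls 5 mm thick; loose, 0.7 kg.
- wrench: Loose wrench 190 mm long lying on the bench, bystander; origin under its middle.
- mug: Loose white mug, 80 mm across and 90 mm high, bystander; origin under its centre.
- bracket: Loose dark steel angle bracket, 120 x 50 mm and 64 mm high, bystander; origin under the centre of its base plate.

How it is judged (in metres and radians):
On the way, in this order (a step that is already met when the one before it is completed fails the run):
1. the cover is swung aside (1.4 rad or more) with the cartridge still in the port (value of joint cover above 1.4 rad and z of filter_mid in the frame of sampler below 0.122 m), for 0.2 s.
2. the cartridge stands in the tray, let go, with the cover still open (x of filter_mid in the frame of tray_in between -0.06 and 0.06 m and y of filter_mid in the frame of tray_in between -0.08 and 0.08 m and z of filter_mid in the frame of tray_in below 0.034 m and angle between filter_mid's own z axis and vertical below 0.12 rad and contact force between the fingers and filter below 0.1 N and value of joint cover above 0.5 rad), for 0.3 s.
At the end, for the whole second after the job is handed in: The cover is shut (within 0.07 rad of its stop), and the cartridge stands at rest on its base on the tray's floor (centre within 60 mm in x and 80 mm in y of the tray's middle and no more than 34 mm above its floor, tilted less than 0.12 rad) (value of joint cover below 0.07 rad and x of filter_mid in the frame of tray_in between -0.06 and 0.06 m and y of filter_mid in the frame of tray_in between -0.08 and 0.08 m and z of filter_mid in the frame of tray_in below 0.034 m and angle between filter_mid's own z axis and vertical below 0.12 rad and linear speed of filter below 0.02 m/s); the robot touches nothing.
It fails at once if the cartridge is tipped by more than 0.5 rad (angle between filter_mid's own z axis and vertical above 0.5 rad).
It fails at once if the cartridge is dropped or thrown (faster than 0.5 m/s while not held) (linear speed of filter above 0.5 m/s and contact force between the fingers and filter below 0.05 N).
It fails at once if the tray is pushed more than 40 mm (distance of tray_in from where it was at the start of the episode above 0.04 m).
It fails at once if the wrench, mug or bracket is moved more than 30 mm (distance of any of wrench, mug, bracket from where it was at the start of the episode above 0.03 m).
It also fails if it takes over 72 s, if anything falls off the work surface, if the arm or the gripper's body presses on something with over 40 N, if the wrist force passes 120 N, or if a joint passes its speed limit or range.

## Robot

A 6-joint arm with a two-finger parallel gripper is mounted at the origin on the work surface. World frame = base frame: x ahead of the robot, y to its left, z up, the work surface at z = 0. Lengths are in mm, angles in rad, forces in N, time in s.
With the tool pointing down it reaches from about 350 to 975 mm from the base axis. Payload 7.1 kg.
Tool frame: the origin (TCP) lies between the finger pads; the fingertips stand 14 mm ahead of it and the grasp point (between the pads) lies 5 mm behind it (ctrl.tcp_to_tips is the distance from the TCP to the fingertips, in mm); z points along the fingers, y is the line along which they close (so a half turn about z gives the same grasp; the last joint's range is limited). The gripper opens to 88 mm and grips with 3 to 60 N. Pads are 20 mm wide; open, the fingers measure 115 mm over their backs; the gripper's body (75 mm by 178 mm) begins 61 mm behind the grasp point.
Start: joints at [1.265, 0.423, 1.63, -0, 1.089, -0.019], TCP at [176.771, 599.464, 236.675] pointing down, gripper open.
Joint ranges: [-3, 3], [-0.9, 2.11], [0.09, 2.58], [-1.31, 4.45], [0.11, 2.69], [-2.54, 2.54]. Speed limits (rad/s): [2.39, 2.39, 3.01, 3.14, 3.14, 3.14].

## Interface

Orientations are given as a rotation vector (axis times angle).
In Python, from workcell import ctrl gives the robot as it stands.
- The arm moves only by the tool apply_moves, never from a script. Its argument "series" is a list that holds one entry, the list of rows, each a list of 7 numbers: the shift along the tool's x, y, z in cm, then the turn, a rotation vector about the tool's x, y, z in degrees, then the opening, from 0 (shut) to 1 (fully open). A call has 1 to 12 rows; each row shifts and turns the commanded pose from where the row before left it, along the tool's axes as they then stand; what a row does not reach is not made up. A row lasts 1/10 s, in which the tool goes at most 50 mm and 8.59 degrees, less where a joint would pass 70% of its speed; a pose out of reach is approached as far as the arm can. A call with a gripper value outside its range is refused whole. The fingers move at their own pace and stop on an object; the grip force is fixed at half the most. Time passes only in rows, so rows that do not move let the fingers close. It gives the time, the measured TCP pose, the force and the opening at its end, in the units of the state.
- ctrl.get_obs(): the state, without advancing time (a new reading comes with each control period).
- ctrl.get_image(name): name is "scene" or "top"; returns a dict with "img" (400x640x3 uint8, blue, green, red), "K" (3x3 intrinsics, pixels), "cam_to_world" (4x4, takes a point from camera to world coordinates). Camera axes: x right, y down, z forward; pixel columns grow to the right and rows downward; lengths in mm; the calibration is good to about 2 mm. A picture is of the moment at which its call begins. There is no depth.
- ctrl.close_job(): hands the job in, once; it reports no verdict.
The state is a dict: "t": time; "qpos": joint angles; "qvel": joint speeds; "joint_torque": joint torques, N m; "ee_pos": TCP position; "orientation": TCP orientation; "ft_force": force on the tool from outside, world axes, zero at the start; "moment": the same for the moment, N m; "width": finger opening in mm.
Only numpy, scipy, OpenCV 4.12 (cv2) and the standard library are available. Lean on these libraries where they do the work, as an engineer would, in place of code of your own. Each camera call takes 0.05 s, during which the arm holds its last target. There are 200 camera calls.

## Working session

There is one attempt and no reset: what is moved stays moved. The work goes in short steps, Python scripts to look and compute and a tool call to move; the robot and the scene stay as the last step left them, time stands still between calls to the robot, and variables do not carry over. Pictures are saved under pics/ and viewed, on a budget of 10 in all, crops included, one or two more only if the job needs it, and the job is handed in when it is done.

Besides the shell and the picture viewer there is one more tool, called after ">>>" by a JSON object that holds its "op" and its "data". apply_moves: Moves the arm, as the interface text tells. Its arguments: {"type":"object","properties":{"series":{"type":"array","items":{"type":"array","items":{"type":"array","items":{"type":"number"}}}}},"required":["series"]}

```bash
mkdir -p pics; ls; python3 - <<'E'
from workcell import ctrl
import cv2,numpy as np
o=ctrl.get_obs();print(o)
for n in("scene","top"):
    d=ctrl.get_image(n);cv2.imwrite(f"pics/{n}0.png",d["img"]);print(n,np.round(d["K"],1).tolist(),np.round(d["cam_to_world"],3).tolist())
E
```

```text
pics
{'t': 0.0, 'qpos': array([ 1.26498960e+00,  4.23827932e-01,  1.63066768e+00,  5.39091077e-07,
        1.08860164e+00, -1.90155898e-02]), 'qvel': array([-0.00037207, -0.00119383, -0.00040653,  0.00079355,  0.00149518,
        0.00011798]), 'joint_torque': array([-1.89442013e-03, -5.44635057e+01, -2.73670095e+01,  6.43750001e-02,
        2.26214557e-02, -1.35433875e-04]), 'ee_pos': array([176.62406511, 598.97721894, 235.91851096]), 'orientation': array([-4.48913637e-01, -3.10910662e+00,  2.33200516e-03]), 'ft_force': array([ 0.06631834,  0.59080649, -0.22590711]), 'moment': array([-0.04287407,  0.06067099,  0.01861565]), 'width': 87.73498455074764}
scene [[455.4, 0.0, 323.1], [0.0, 455.4, 203.7], [0.0, 0.0, 1.0]] [[0.408, 0.734, -0.544, 1480.468], [0.913, -0.317, 0.256, -400.904], [0.016, -0.601, -0.799, 1367.681], [0.0, 0.0, 0.0, 1.0]]
top [[474.0, 0.0, 322.6], [0.0, 474.0, 202.1], [0.0, 0.0, 1.0]] [[-0.0, -0.975, 0.22, 298.061], [-1.0, -0.001, -0.004, -2.418], [0.004, -0.22, -0.975, 1657.896], [0.0, 0.0, 0.0, 1.0]]
```

View pics/scene0.png

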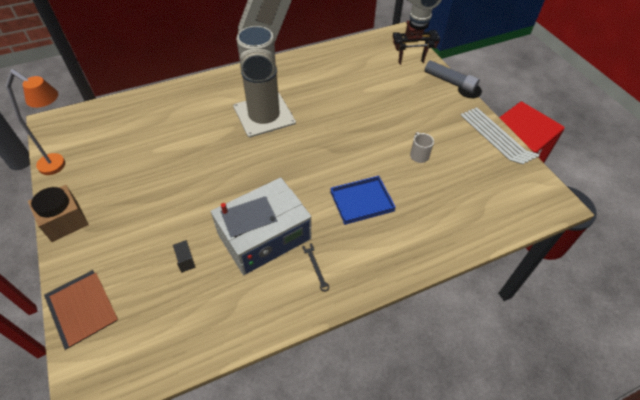

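View pics/top0.png

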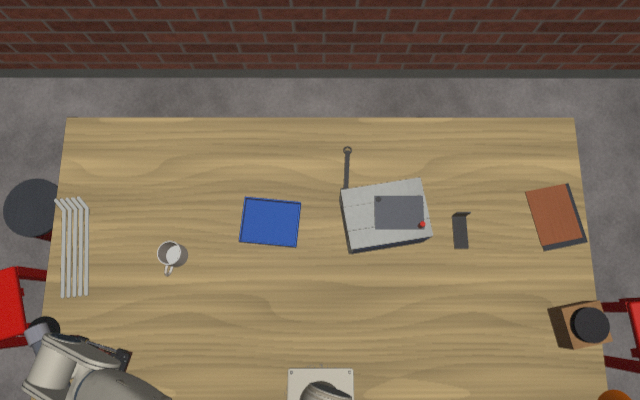

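```bash
cat > h.py <<'E'
from workcell import ctrl
import cv2,numpy as np
def ray(d,uv,z):
    K,T=np.array(d["K"]),np.array(d["cam_to_world"])
    r=T[:3,:3]@np.linalg.solve(K,[uv[0],uv[1],1.]);c=T[:3,3]
    return c+r*(z-c[2])/r[2]
def proj(d,p):
    K,T=np.array(d["K"]),np.array(d["cam_to_world"])
    q=K@(T[:3,:3].T@(np.array(p)-T[:3,3]));return q[:2]/q[2]
def mask(img,kind):
    h=cv2.cvtColor(img,cv2.COLOR_BGR2HSV);H,S,V=cv2.split(h)
    m={"red":((H<8)|(H>172))&(S>150)&(V>70),"blue":(H>105)&(H<125)&(S>170)&(V>60),"yellow":(H>20)&(H<35)&(S>150)&(V>80)}[kind]
    return m.astype(np.uint8)*255
def blobs(img,kind,roi,amin=6):
    x0,y0,x1,y1=roi;m=np.zeros(img.shape[:2],np.uint8);m[y0:y1,x0:x1]=mask(img,kind)[y0:y1,x0:x1]
    n,l,s,c=cv2.connectedComponentsWithStats(m)
    return [(c[i],s[i],l==i) for i in range(1,n) if s[i][4]>=amin]
E
python3 - <<'E'
from h import *
t=ctrl.get_image("top");s=ctrl.get_image("scene")
for n,d,rk,rb in(("top",t,(330,170,440,260),(230,190,310,255)),("scene",s,(205,190,240,230),(325,170,400,225))):
    for c,st,_ in blobs(d["img"],"red",rk,3):print(n,"red",c,st,ray(d,c,178))
    b=max(blobs(d["img"],"blue",rb),key=lambda b:b[1][4]);print(n,"blue",b[1],ray(d,b[0],15))
    cnt=cv2.findContours(b[2].astype(np.uint8),0,2)[0];r=cv2.minAreaRect(max(cnt,key=len))
    P=[ray(d,q,30) for q in cv2.boxPoints(r)];print(np.round(P),np.mean(P,0),[np.linalg.norm(P[i]-P[i-1]) for i in range(4)])
a=cv2.resize(t["img"][165:265,330:480],None,fx=5.3,fy=5.3,interpolation=2)
cv2.imwrite("pics/z1.png",a[:600,:800])
E
```

```text
top red [422.   223.65] [420 221   5   6  20] [ 562.43767726 -323.3469416   178.        ]
top blue [273 229  15   6  24] [564.05302011 142.68422334  15.        ]
[[564. 164.  30.]
 [573. 118.  30.]
 [559. 115.  30.]
 [550. 162.  30.]] [561.77391768 139.65161104  30.        ] [np.float64(14.165179943724432), np.float64(47.7010924970715), np.float64(14.181962672836901), np.float64(47.6130243601773)]
scene red [223.3        207.13333333] [221 203   5  10  30] [ 555.50196795 -321.35991345  178.        ]
scene blue [ 332  180   62   41 1558] [600.87942133 173.14291369  15.        ]
[[524.  84.  30.]
 [549. 303.  30.]
 [693. 255.  30.]
 [666.  48.  30.]] [608.34785425 172.38697531  30.        ] [np.float64(146.1164136593593), np.float64(220.59756506339755), np.float64(151.4852981038566), np.float64(208.80883237562833)]
```

View pics/z1.png

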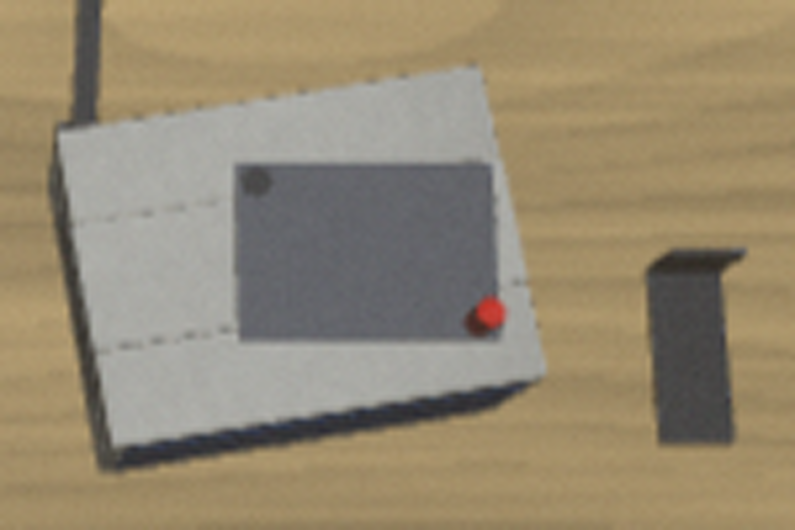

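```bash
python3 - <<'E'
from h import *
t=ctrl.get_image("top")
f=lambda x,y:(330-.4+x/5.3,165-.4+y/5.3)
C=np.array([ray(t,f(*p),150) for p in((60,128),(475,66),(546,375),(110,448))]);print(np.round(C,1))
print([np.linalg.norm(C[i]-C[i-1]) for i in range(4)])
c=C.mean(0);ey=C[0]-C[1]+C[3]-C[2];yaw=np.arctan2(-ey[0],ey[1]);ex=C[0]-C[3]+C[1]-C[2];yaw2=np.arctan2(ex[1],ex[0]);print("c",c,yaw,yaw2)
R=lambda a:np.array([[np.cos(a),-np.sin(a)],[np.sin(a),np.cos(a)]])
y=(yaw*1.35+yaw2)/2.35
pin=c[:2]+R(y)@[46,19];pm=ray(t,f(257,181),158)[:2]
print("yaw",y,"pin",pin,pm)
k=ray(t,f(490,313),198)[:2];print("knob",k,np.linalg.norm(k-pm))
v=k-pm;a0=np.arctan2(-132,-88)+y;print("ajar",a0-np.arctan2(v[1],v[0]))
print("port",c[:2]+R(y)@[0,-55])
# tray: in top view
h=cv2.cvtColor(t["img"],cv2.COLOR_BGR2HSV);m=((h[...,0]>100)&(h[...,0]<130)&(h[...,1]>150)).astype(np.uint8);m[:, :225]=0;m[:,315:]=0
cn=max(cv2.findContours(m,0,2)[0],key=cv2.contourArea);r=cv2.boxPoints(cv2.minAreaRect(cn));q=cv2.approxPolyDP(cn,4,True)[:,0]
P=np.array([ray(t,p,30) for p in q]);print(np.round(P),P.mean(0))
E
```

```text
[[ 683.5  -68.4  150. ]
 [ 723.7 -327.5  150. ]
 [ 529.3 -361.8  150. ]
 [ 484.8  -96.8  150. ]]
[np.float64(200.76390729379602), np.float64(262.15814251733144), np.float64(197.37633219049627), np.float64(268.7198668328692)]
c [ 605.31498502 -213.61364321  150.        ] 0.1601021138812493 0.15832702533621387
yaw 0.15934675705357465 pin [ 647.71742555 -187.55538085] [ 648.05946691 -188.61083709]
knob [ 558.84391251 -319.17419352] 158.1335043273782
ajar 0.17078233668513754
port [ 614.04201505 -267.91685625]
[[669. 261.  30.]
 [528. 270.  30.]
 [510.  86.  30.]
 [659.  74.  30.]] [591.52987557 172.87863974  30.        ]
```

```bash
cat >> h.py <<'E'
from scipy.spatial.transform import Rotation as Rn
def to(p,az):
    "shift (cm, present tool axes) and turn about tool z (deg) to reach p (mm) with tool y at azimuth az (rad)"
    o=ctrl.get_obs();R=Rn.from_rotvec(o["orientation"]).as_matrix()
    a=np.arctan2(R[1,1],R[0,1]);t=-np.degrees((az-a+np.pi)%(2*np.pi)-np.pi)
    print("t",o["t"],"tcp",np.round(o["ee_pos"],1),"az",round(a,3),"q",np.round(o["qpos"],2),"w",round(o["width"],1),"F",np.round(o["ft_force"],1))
    print("shift",np.round(R.T@(np.array(p)-o["ee_pos"])/10,2),"turn",round(t,2))
E
python3 -c "
from h import *
to([559,-319,236.7],-.6)"
```

```text
t 0.25 tcp [176.7 599.2 236.3] az 1.284 q [ 1.26  0.42  1.63 -0.    1.09 -0.02] w 87.5 F [-0.1 -0.2 -0.2]
shift [-6.265e+01 -7.725e+01  2.000e-02] turn 107.94
```

>>> {"op": "apply_moves", "data": {"series": [[[-1.0, -1.2, 0, 0, 0, 0, 0.36], [-2.2, -2.7, 0, 0, 0, 0, 0.36], [-2.2, -2.7, 0, 0, 0, 0, 0.36], [-2.2, -2.7, 0, 0, 0, 0, 0.36], [-2.2, -2.7, 0, 0, 0, 0, 0.36], [-2.2, -2.7, 0, 0, 0, 0, 0.36], [-2.2, -2.7, 0, 0, 0, 0, 0.36], [-2.2, -2.7, 0, 0, 0, 0, 0.36], [-2.2, -2.7, 0, 0, 0, 0, 0.36], [-2.2, -2.7, 0, 0, 0, 0, 0.36], [-2.2, -2.7, 0, 0, 0, 0, 0.36], [-2.2, -2.7, 0, 0, 0, 0, 0.36]]]}}

```text
t: 1.45
ee_pos: [330.9, 229.6, 236.7]
orientation: [0.449, 3.109, -0.0]
ft_force: [0.8, -0.3, -0.2]
width: 31.4
```

>>> {"op": "apply_moves", "data": {"series": [[[-2.2, -2.7, 0, 0, 0, 0, 0.36], [-2.2, -2.7, 0, 0, 0, 0, 0.36], [-2.2, -2.7, 0, 0, 0, 0, 0.36], [-2.2, -2.7, 0, 0, 0, 0, 0.36], [-2.2, -2.7, 0, 0, 0, 0, 0.36], [-2.2, -2.7, 0, 0, 0, 0, 0.36], [-2.2, -2.7, 0, 0, 0, 0, 0.36], [-2.2, -2.7, 0, 0, 0, 0, 0.36], [-2.2, -2.7, 0, 0, 0, 0, 0.36], [-2.2, -2.7, 0, 0, 0, 0, 0.36], [-2.2, -2.7, 0, 0, 0, 0, 0.36], [-2.2, -2.7, 0, 0, 0, 0, 0.36]]]}}

```text
t: 2.65
ee_pos: [492.0, -155.4, 236.7]
orientation: [-0.45, -3.109, 0.0]
ft_force: [0.5, 0.9, 0.3]
width: 31.6
```

>>> {"op": "apply_moves", "data": {"series": [[[0, 0, 0, 0, 0, 8.5, 0.36], [0, 0, 0, 0, 0, 8.5, 0.36], [0, 0, 0, 0, 0, 8.5, 0.36], [0, 0, 0, 0, 0, 8.5, 0.36], [0, 0, 0, 0, 0, 8.5, 0.36], [0, 0, 0, 0, 0, 8.5, 0.36], [0, 0, 0, 0, 0, 8.5, 0.36], [0, 0, 0, 0, 0, 8.5, 0.36], [0, 0, 0, 0, 0, 8.5, 0.36], [0, 0, 0, 0, 0, 8.5, 0.36], [0, 0, 0, 0, 0, 8.5, 0.36], [0, 0, 0, 0, 0, 8.5, 0.36]]]}}

```text
t: 3.85
ee_pos: [491.5, -153.9, 236.7]
orientation: [-2.704, -1.599, 0.001]
ft_force: [-0.6, 0.3, -0.7]
width: 31.8
```

```bash
python3 -c "
from h import *
to([559,-319,236.7],-.6)"
```

```text
t 3.85 tcp [ 491.5 -153.9  236.7] az -0.503 q [-0.33  0.26  1.87 -0.    1.01  0.18] w 31.8 F [-0.6  0.3 -0.7]
shift [-1.122e+01  1.386e+01 -1.000e-02] turn 5.58
```

>>> {"op": "apply_moves", "data": {"series": [[[-1.6, 2.0, 0, 0, 0, 0, 0.36], [-2.4, 2.98, 0, 0, 0, 0, 0.36], [-2.4, 2.98, 0, 0, 0, 0, 0.36], [-2.4, 2.98, 0, 0, 0, 0, 0.36], [-2.4, 2.92, 0, 0, 0, 0, 0.36], [0, 0, 0, 0, 0, 5.6, 0.36], [0, 0, 0, 0, 0, 0, 0.36], [0, 0, 0, 0, 0, 0, 0.36]]]}}

```text
t: 4.65
ee_pos: [560.1, -317.9, 236.4]
orientation: [-2.772, -1.476, 0.001]
ft_force: [0.9, 0.8, 0.3]
width: 31.4
```

```bash
python3 - <<'E'
from h import *
to([559,-319,179],-.6)
d=ctrl.get_image("scene");o=ctrl.get_obs()["ee_pos"]
print(proj(d,[559,-319,198]),proj(d,o+[0,0,-14]))
for c,st,_ in blobs(d["img"],"red",(205,180,245,230),3):print(c,st)
t=ctrl.get_image("top")
for c,st,_ in blobs(t["img"],"red",(400,200,440,240),2):print(c,st)
cv2.imwrite("pics/s2.png",np.hstack([cv2.resize(d["img"][130:280,180:330],(400,400)),cv2.resize(t["img"][150:270,350:470],(400,400))]))
E
```

```text
t 4.65 tcp [ 560.1 -317.9  236.4] az -0.592 q [-0.53  0.45  1.58 -0.    1.11  0.06] w 31.4 F [0.9 0.8 0.3]
shift [-0.15 -0.03  5.74] turn 0.46
[223.33384604 203.98501257] [222.63690712 199.4855768 ]
[223.58333333 208.        ] [222 204   4   9  24]
```

View pics/s2.png

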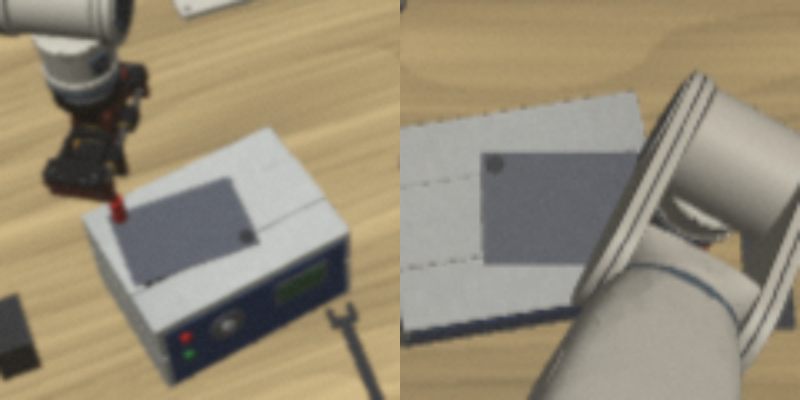

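The left panel shows the gripper right above the red knob (about (118,208) in the panel). The measured knob top in the scene image (223, 204) matches the projection, so I'll descend.

>>> {"op": "apply_moves", "data": {"series": [[[-0.15, 0, 0.7, 0, 0, 0, 0.36], [0, 0, 1.2, 0, 0, 0, 0.36], [0, 0, 1.2, 0, 0, 0, 0.36], [0, 0, 0, 0, 0, 0, 0.36]]]}}

```text
t: 5.15
ee_pos: [559.0, -318.4, 202.9]
orientation: [-2.771, -1.473, 0.004]
ft_force: [0.4, -0.7, -0.0]
width: 31.7
```

>>> {"op": "apply_moves", "data": {"series": [[[0, 0, 1.0, 0, 0, 0, 0.36], [0, 0, 1.0, 0, 0, 0, 0.36], [0, 0, 0.7, 0, 0, 0, 0.36], [0, 0, 0, 0, 0, 0, 0.36]]]}}

```text
t: 5.55
ee_pos: [559.7, -319.0, 177.2]
orientation: [-2.772, -1.473, 0.002]
ft_force: [0.5, 0.3, 0.6]
width: 31.7
```

>>> {"op": "apply_moves", "data": {"series": [[[0.01, -0.56, 0, 0, 0, 2, 0.36], [0.03, -0.97, 0, 0, 0, 3.5, 0.36], [0.06, -1.386, 0, 0, 0, 5, 0.36], [0.06, -1.386, 0, 0, 0, 5, 0.36], [0.06, -1.386, 0, 0, 0, 5, 0.36], [0.06, -1.386, 0, 0, 0, 5, 0.36], [0.06, -1.386, 0, 0, 0, 5, 0.36], [0.06, -1.386, 0, 0, 0, 5, 0.36], [0.06, -1.386, 0, 0, 0, 5, 0.36], [0.06, -1.386, 0, 0, 0, 5, 0.36], [0.06, -1.386, 0, 0, 0, 5, 0.36], [0.06, -1.386, 0, 0, 0, 5, 0.36]]]}}

```text
t: 6.75
ee_pos: [490.4, -188.7, 179.2]
orientation: [3.141, 0.007, 0.001]
ft_force: [1.0, -1.8, -0.2]
width: 31.6
```

```bash
python3 - <<'E'
from h import *
pin=np.array([648,-188.2])
for th in(1.55,1.7):
    a=-2.0-th;to([*(pin+159*np.array([np.cos(a),np.sin(a)])),178],a+np.pi/2)
E
```

```text
t 6.75 tcp [ 490.4 -188.7  179.2] az -1.566 q [-0.39  0.36  1.89 -0.    0.89  1.18] w 31.6 F [ 1.  -1.8 -0.2]
shift [ 1.2  -6.36  0.12] turn 23.65
t 6.75 tcp [ 490.4 -188.7  179.2] az -1.566 q [-0.39  0.36  1.89 -0.    0.89  1.18] w 31.6 F [ 1.  -1.8 -0.2]
shift [ 2.31 -8.47  0.11] turn 32.25
```

>>> {"op": "apply_moves", "data": {"series": [[[0.06, -1.386, 0, 0, 0, 5, 0.36], [0.06, -1.386, 0, 0, 0, 5, 0.36], [0.06, -1.386, 0, 0, 0, 5, 0.36], [0.06, -1.386, 0, 0, 0, 5, 0.36], [0.06, -1.386, 0, 0, 0, 5, 0.36], [0.06, -1.386, 0, 0, 0, 5, 0.36], [0.03, -0.83, 0, 0, 0, 3, 0.36], [0, 0, 0, 0, 0, 0, 0.36], [0, 0, 0, 0, 0, 0, 0.36]]]}}

```text
t: 7.65
ee_pos: [515.3, -102.2, 178.9]
orientation: [3.017, -0.877, 0.001]
ft_force: [-0.1, -0.0, 0.2]
width: 31.8
```

>>> {"op": "apply_moves", "data": {"series": [[[0, 0, -1, 0, 0, 0, 0.36], [0, 0, -2, 0, 0, 0, 0.36], [0, 0, -3, 0, 0, 0, 0.36], [0, 0, -3, 0, 0, 0, 0.4], [-3, 0, -3, 0, 0, 0, 0.5], [-4, 0, 0, 0, 0, 0, 0.5], [-4, 0, 0, 0, 0, 0, 0.5]]]}}

```text
t: 8.35
ee_pos: [421.9, -43.0, 300.2]
orientation: [-3.015, 0.881, -0.004]
ft_force: [0.3, 0.2, 0.1]
width: 43.7
```

```bash
python3 - <<'E'
from h import *
to([614,-268,250],-1.41)
d=ctrl.get_image("scene");t=ctrl.get_image("top")
cv2.imwrite("pics/s3.png",np.hstack([cv2.resize(d["img"][170:280,200:310],(400,400)),cv2.resize(t["img"][150:270,330:450],(400,400))]))
for n,d in(("s",d),("t",t)):
  for c,st,_ in blobs(d["img"],"yellow",(200,150,450,300) if n=="s" else (330,150,450,270),6):print(n,c,st,ray(d,c,144))
E
```

```text
t 8.35 tcp [421.9 -43.  300.2] az -2.139 q [-0.13  0.03  1.98  0.    1.12  2.01] w 43.7 F [0.3 0.2 0.1]
shift [28.29  8.63  5.08] turn -41.78
s [245.26666667 220.94444444] [240 214  12  15  90] [ 611.41428607 -269.73029754  144.        ]
t [401.54666667 211.10666667] [398 203   8  17  75] [ 609.99834639 -265.84911875  144.        ]
```

View pics/s3.png

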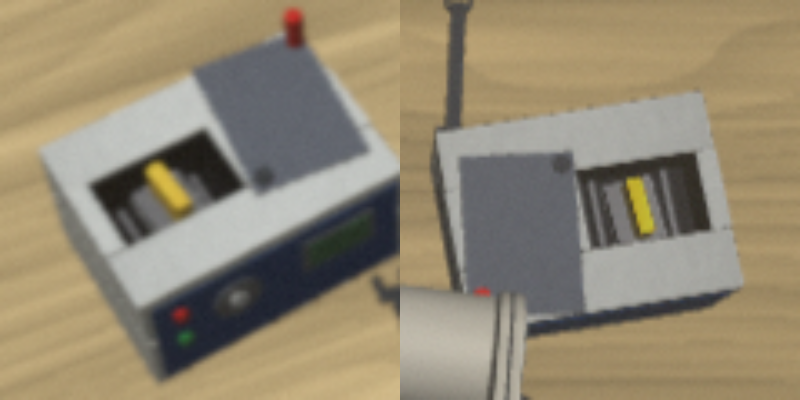

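```bash
python3 - <<'E'
from h import *
for n,roi in(("scene",(200,150,450,300)),("top",(330,150,450,270))):
    d=ctrl.get_image(n);M=max(blobs(d["img"],"yellow",roi),key=lambda b:b[1][4])[2]
    P=np.array([ray(d,(u,v),144)[:2] for v,u in np.argwhere(M)]);c,a=P.mean(0),cv2.minAreaRect(P.astype(np.float32))
    w,V=np.linalg.eigh(np.cov(P.T));v=V[:,1]*np.sign(V[0,1]);print(n,c,np.sqrt(12*w),"yaw",np.arctan2(v[1],v[0]),a)
E
```

```text
scene [ 611.52771854 -269.89139516] [18.63544801 63.49884156] yaw 0.16821274968972277 ((612.5919189453125, -270.4530029296875), (63.54928970336914, 20.964120864868164), 7.504915714263916)
top [ 609.8633045  -265.98320834] [14.52056603 56.65308381] yaw 0.23905360019241056 ((610.1311645507812, -265.9834899902344), (55.94342041015625, 14.47484016418457), 13.73653793334961)
```

>>> {"op": "apply_moves", "data": {"series": [[[2.0, 0.6, 0, 0, 0, 0, 0.5], [3.5, 1.07, 0, 0, 0, 0, 0.5], [3.8, 1.16, 0, 0, 0, 0, 0.5], [3.8, 1.16, 0, 0, 0, 0, 0.5], [3.8, 1.16, 0, 0, 0, 0, 0.5], [3.8, 1.16, 0, 0, 0, 0, 0.5], [3.8, 1.16, 0, 0, 0, 0, 0.5], [3.0, 0.92, 0, 0, 0, 0, 0.5], [0, 0, 1, 0, 0, -8, 0.5], [0, 0, 1, 0, 0, -8, 0.5], [0, 0, 1, 0, 0, -8, 0.5], [0, 0, 1, 0, 0, -8, 0.5]]]}}

```text
t: 9.75
ee_pos: [609.9, -263.2, 257.9]
orientation: [3.141, -0.007, 0.0]
ft_force: [-1.2, -0.5, -0.2]
width: 44.4
```

>>> {"op": "apply_moves", "data": {"series": [[[0, 0, 1, 0, 0, -8, 0.5], [0, 0, 0, 0, 0, -4.6, 0.5], [0, 0, 0, 0, 0, 0, 0.5], [0, 0, 0, 0, 0, 0, 0.5]]]}}

```text
t: 10.15
ee_pos: [609.8, -262.5, 248.6]
orientation: [3.124, 0.326, 0.0]
ft_force: [-0.4, -0.0, 0.3]
width: 43.8
```

```bash
python3 - <<'E'
from h import *
to([611.5,-267.5,132],-1.36)
E
```

```text
t 10.15 tcp [ 609.8 -262.5  248.6] az -1.363 q [-0.42  0.47  1.53 -0.    1.14  0.94] w 43.8 F [-0.4 -0.   0.3]
shift [ 0.07  0.52 11.66] turn -0.17
```

>>> {"op": "apply_moves", "data": {"series": [[[0.05, 0.5, 0, 0, 0, 0, 0.5], [0, 0, 1.2, 0, 0, 0, 0.5], [0, 0, 2, 0, 0, 0, 0.5], [0, 0, 2, 0, 0, 0, 0.5], [0, 0, 2, 0, 0, 0, 0.5], [0, 0, 1.5, 0, 0, 0, 0.5], [0, 0, 1, 0, 0, 0, 0.5], [0, 0, 0, 0, 0, 0, 0.5]]]}}

```text
t: 10.95
ee_pos: [610.0, -266.0, 149.9]
orientation: [-3.123, -0.33, 0.004]
ft_force: [-0.9, 0.6, 0.2]
width: 43.5
```

>>> {"op": "apply_moves", "data": {"series": [[[0, 0, 0.7, 0, 0, 0, 0.5], [0, 0, 0.7, 0, 0, 0, 0.5], [0, 0, 0.5, 0, 0, 0, 0.5], [0, 0, 0, 0, 0, 0, 0.5]]]}}

```text
t: 11.35
ee_pos: [610.4, -266.2, 132.0]
orientation: [-3.124, -0.33, 0.001]
ft_force: [-0.1, 0.1, 0.0]
width: 43.8
```

>>> {"op": "apply_moves", "data": {"series": [[[0, 0, 0, 0, 0, 0, 0.35], [0, 0, 0, 0, 0, 0, 0.28], [0, 0, 0, 0, 0, 0, 0.22], [0, 0, 0, 0, 0, 0, 0.15], [0, 0, 0, 0, 0, 0, 0.05], [0, 0, 0, 0, 0, 0, 0], [0, 0, 0, 0, 0, 0, 0], [0, 0, 0, 0, 0, 0, 0]]]}}

```text
t: 12.15
ee_pos: [610.9, -266.4, 132.9]
orientation: [3.124, 0.33, 0.001]
ft_force: [-0.9, 0.9, 3.0]
width: 16.0
```

>>> {"op": "apply_moves", "data": {"series": [[[0, 0, -0.3, 0, 0, 0, 0], [0, 0, -0.7, 0, 0, 0, 0], [0, 0, -1, 0, 0, 0, 0], [0, 0, -1, 0, 0, 0, 0], [0, 0, -1, 0, 0, 0, 0], [0, 0, 0, 0, 0, 0, 0]]]}}

```text
t: 12.75
ee_pos: [611.8, -266.9, 175.0]
orientation: [3.122, 0.33, 0.005]
ft_force: [-0.9, 0.1, -1.6]
width: 15.9
```

>>> {"op": "apply_moves", "data": {"series": [[[0, 0, -1, 0, 0, 0, 0], [0, 0, -2, 0, 0, 0, 0], [0, 0, -2, 0, 0, 0, 0], [0, 0, -2, 0, 0, 0, 0], [0, 0, -2, 0, 0, 0, 0], [0, 0, -1, 0, 0, 0, 0], [0, 0, 0, 0, 0, 0, 0]]]}}

```text
t: 13.45
ee_pos: [611.4, -266.6, 274.4]
orientation: [3.123, 0.33, 0.004]
ft_force: [0.1, -0.5, -1.6]
width: 15.8
```

```bash
python3 - <<'E'
from h import *
to([595,172,275],-1.36)
d=ctrl.get_image("scene");b=d["img"]
cv2.imwrite("pics/s4.png",cv2.resize(b[120:270,180:405],(750,500)))
h=cv2.cvtColor(b,cv2.COLOR_BGR2HSV);m=((h[...,0]>100)&(h[...,0]<130)&(h[...,1]>150)).astype(np.uint8)
x=np.zeros_like(m);x[170:230,320:405]=m[170:230,320:405]
cn=max(cv2.findContours(x,0,2)[0],key=cv2.contourArea);q=cv2.approxPolyDP(cn,4,True)[:,0];print(q.tolist())
P=np.array([ray(d,p,30) for p in q]);print(np.round(P[:,:2]).tolist(),P.mean(0))
E
```

```text
t 13.45 tcp [ 611.4 -266.6  274.4] az -1.36 q [-0.43  0.45  1.5   0.    1.19  0.93] w 15.8 F [ 0.1 -0.5 -1.6]
shift [  7.57 -43.24  -0.12] turn -0.01
[[378, 179], [332, 189], [345, 221], [393, 208]]
[[546.0, 270.0], [520.0, 87.0], [672.0, 69.0], [690.0, 255.0]] [606.93705751 170.46875115  30.        ]
```

View pics/s4.png

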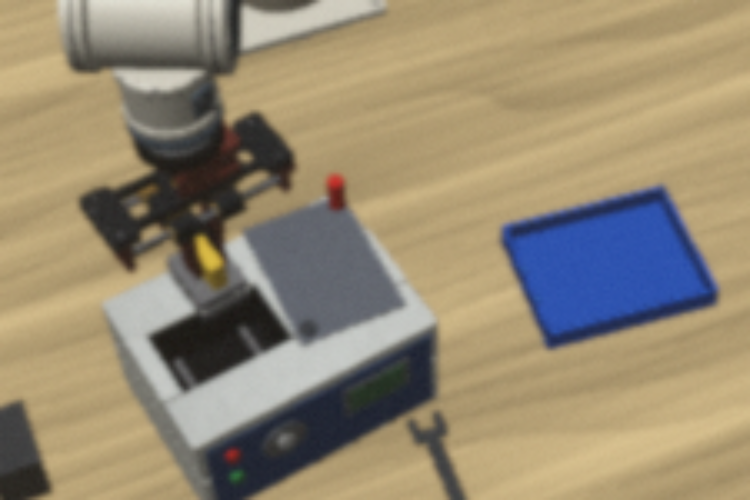

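>>> {"op": "apply_moves", "data": {"series": [[[0.22, -1.2, 0, 0, 0, 0, 0], [0.45, -2.4, 0, 0, 0, 0, 0], [0.654, -3.5, 0, 0, 0, 0, 0], [0.654, -3.5, 0, 0, 0, 0, 0], [0.654, -3.5, 0, 0, 0, 0, 0], [0.654, -3.5, 0, 0, 0, 0, 0], [0.654, -3.5, 0, 0, 0, 0, 0], [0.654, -3.5, 0, 0, 0, 0, 0], [0.654, -3.5, 0, 0, 0, 0, 0], [0.654, -3.5, 0, 0, 0, 0, 0], [0.654, -3.5, 0, 0, 0, 0, 0], [0.654, -3.5, 0, 0, 0, 0, 0]]]}}

```text
t: 14.7
ee_pos: [599.2, 128.2, 271.3]
orientation: [3.124, 0.331, -0.004]
ft_force: [0.2, 0.7, -1.4]
width: 15.8
```

>>> {"op": "apply_moves", "data": {"series": [[[0.49, -2.6, 0, 0, 0, 0, 0], [0.36, -1.94, 0, 0, 0, 0, 0], [0, 0, 1.5, 0, 0, 0, 0], [0, 0, 3, 0, 0, 0, 0], [0, 0, 3, 0, 0, 0, 0], [0, 0, 3, 0, 0, 0, 0], [0, 0, 3, 0, 0, 0, 0], [0, 0, 2, 0, 0, 0, 0], [0, 0, 1, 0, 0, 0, 0], [0, 0, 0, 0, 0, 0, 0]]]}}

```text
t: 15.7
ee_pos: [597.6, 171.5, 105.3]
orientation: [3.123, 0.33, -0.007]
ft_force: [0.5, -0.1, -1.0]
width: 15.8
```

```bash
python3 - <<'E'
from h import *
to([600,172,54],-1.36)
E
```

```text
t 15.7 tcp [597.6 171.5 105.3] az -1.361 q [ 0.26  0.59  1.71 -0.    0.85  1.62] w 15.8 F [ 0.5 -0.1 -1. ]
shift [ 0.27 -0.    5.13] turn -0.03
```

>>> {"op": "apply_moves", "data": {"series": [[[0, 0, 1, 0, 0, 0, 0], [0, 0, 1.5, 0, 0, 0, 0], [0, 0, 1, 0, 0, 0, 0], [0, 0, 0.7, 0, 0, 0, 0], [0, 0, 0.3, 0, 0, 0, 0], [0, 0, 0, 0, 0, 0, 0], [0, 0, 0, 0, 0, 0, 0]]]}}

```text
t: 16.4
ee_pos: [599.6, 172.5, 62.9]
orientation: [-3.124, -0.33, -0.001]
ft_force: [0.1, -0.6, -1.5]
width: 16.0
```

>>> {"op": "apply_moves", "data": {"series": [[[0, 0, 0.1, 0, 0, 0, 0], [0, 0, 0.1, 0, 0, 0, 0], [0, 0, 0.1, 0, 0, 0, 0], [0, 0, 0.1, 0, 0, 0, 0], [0, 0, 0, 0, 0, 0, 0], [0, 0, 0, 0, 0, 0, 0]]]}}

```text
t: 17.0
ee_pos: [599.3, 172.3, 58.6]
orientation: [3.124, 0.33, -0.0]
ft_force: [-0.7, -0.6, -1.1]
width: 16.1
```

>>> {"op": "apply_moves", "data": {"series": [[[0, 0, 0.1, 0, 0, 0, 0], [0, 0, 0.1, 0, 0, 0, 0], [0, 0, 0.1, 0, 0, 0, 0], [0, 0, 0, 0, 0, 0, 0], [0, 0, 0, 0, 0, 0, 0]]]}}

```text
t: 17.5
ee_pos: [599.4, 172.3, 55.6]
orientation: [3.124, 0.33, -0.0]
ft_force: [-0.0, 1.0, -1.1]
width: 15.9
```

>>> {"op": "apply_moves", "data": {"series": [[[0, 0, 0.1, 0, 0, 0, 0], [0, 0, 0.1, 0, 0, 0, 0], [0, 0, 0, 0, 0, 0, 0], [0, 0, 0, 0, 0, 0, 0]]]}}

```text
t: 17.9
ee_pos: [599.5, 172.4, 53.9]
orientation: [-3.124, -0.33, -0.0]
ft_force: [0.7, -0.2, 2.5]
width: 16.0
```

>>> {"op": "apply_moves", "data": {"series": [[[0, 0, 0, 0, 0, 0, 0.22], [0, 0, 0, 0, 0, 0, 0.28], [0, 0, 0, 0, 0, 0, 0.36], [0, 0, 0, 0, 0, 0, 0.45], [0, 0, 0, 0, 0, 0, 0.45], [0, 0, 0, 0, 0, 0, 0.45], [0, 0, 0, 0, 0, 0, 0.45], [0, 0, 0, 0, 0, 0, 0.45]]]}}

```text
t: 18.7
ee_pos: [599.4, 172.4, 53.7]
orientation: [-3.124, -0.33, 0.0]
ft_force: [0.1, -0.1, 0.0]
width: 39.7
```

>>> {"op": "apply_moves", "data": {"series": [[[0, 0, -0.5, 0, 0, 0, 0.45], [0, 0, -1, 0, 0, 0, 0.45], [0, 0, -2, 0, 0, 0, 0.45], [0, 0, -3, 0, 0, 0, 0.45], [0, 0, -3, 0, 0, 0, 0.45], [0, 0, -3, 0, 0, 0, 0.45], [0, 0, -3, 0, 0, 0, 0.45], [0, 0, -3, 0, 0, 0, 0.45], [0, 0, 0, 0, 0, 0, 0.36]]]}}

```text
t: 19.6
ee_pos: [601.9, 173.0, 244.4]
orientation: [-3.123, -0.33, -0.014]
ft_force: [0.9, -0.0, 0.8]
width: 34.4
```

```bash
python3 - <<'E'
from h import *
d=ctrl.get_image("scene");b=d["img"]
cv2.imwrite("pics/s5.png",cv2.resize(b[120:270,180:405],(750,500)))
for c,st,m in blobs(b,"yellow",(325,150,400,230)):
    print(c,st,"if standing:",ray(d,c,58))
pin=np.array([648,-188.2])
for c,st,m in blobs(b,"red",(230,140,320,215),3):
    k=ray(d,c,178)[:2]-pin;print("knob",c,st,k+pin,np.hypot(*k),"open",-2.0-(np.arctan2(k[1],k[0])-2*np.pi))
E
```

```text
[361.48571429 193.81428571] [357 188  10  13  70] if standing: [603.76556474 167.02699892  58.        ]
knob [280.38235294 176.29411765] [278 172   5  10  34] [ 506.04561777 -105.38199589] 164.34679320975297 open 1.6697263938240483
```

View pics/s5.png

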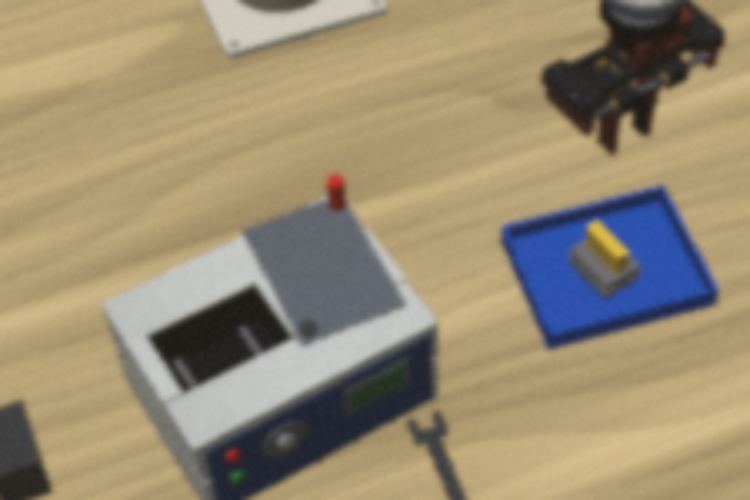

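```bash
python3 - <<'E'
from h import *
to([511,-106,245],-2.10)
E
```

```text
t 19.65 tcp [600.7 172.7 241.9] az -1.36 q [ 0.26  0.42  1.63 -0.    1.09  1.62] w 32.7 F [-0.8 -0.2 -0.1]
shift [-14.6   25.38  -0.4 ] turn 42.39
```

>>> {"op": "apply_moves", "data": {"series": [[[-0.8, 1.4, -0.2, 0, 0, 0, 0.36], [-1.7, 2.95, -0.2, 0, 0, 0, 0.36], [-1.7, 2.95, 0, 0, 0, 0, 0.36], [-1.7, 2.95, 0, 0, 0, 0, 0.36], [-1.7, 2.95, 0, 0, 0, 0, 0.36], [-1.7, 2.95, 0, 0, 0, 0, 0.36], [-1.7, 2.95, 0, 0, 0, 0, 0.36], [-1.7, 2.95, 0, 0, 0, 0, 0.36], [-1.9, 3.3, 0, 0, 0, 0, 0.36], [0, 0, 0, 0, 0, 8.5, 0.36], [0, 0, 0, 0, 0, 8.5, 0.36], [0, 0, 0, 0, 0, 8.5, 0.36]]]}}

```text
t: 20.85
ee_pos: [507.7, -107.0, 241.3]
orientation: [-3.118, 0.379, 0.005]
ft_force: [0.4, 0.1, 0.6]
width: 31.4
```

>>> {"op": "apply_moves", "data": {"series": [[[0, 0, 0, 0, 0, 8.5, 0.36], [0, 0, 0, 0, 0, 8.4, 0.36], [0, 0, 0, 0, 0, 0, 0.36], [0, 0, 0, 0, 0, 0, 0.36]]]}}

```text
t: 21.25
ee_pos: [508.5, -106.3, 241.8]
orientation: [3.033, -0.816, -0.003]
ft_force: [-0.1, 0.6, 0.4]
width: 31.9
```

```bash
python3 - <<'E'
from h import *
to([511,-106,179],-2.10)
E
```

```text
t 21.25 tcp [ 508.5 -106.3  241.8] az -2.097 q [-0.23  0.26  1.86 -0.    1.03  1.87] w 31.9 F [-0.1  0.6  0.4]
shift [ 0.21 -0.16  6.28] turn 0.2
```

>>> {"op": "apply_moves", "data": {"series": [[[0.2, -0.1, 1.0, 0, 0, 0, 0.36], [0, 0, 1.4, 0, 0, 0, 0.36], [0, 0, 1.0, 0, 0, 0, 0.36], [0, 0, 0.5, 0, 0, 0, 0.36], [0, 0, 0, 0, 0, 0, 0.36]]]}}

```text
t: 21.75
ee_pos: [511.3, -106.1, 202.6]
orientation: [3.032, -0.821, -0.003]
ft_force: [-0.1, -0.6, -0.7]
width: 31.7
```

>>> {"op": "apply_moves", "data": {"series": [[[0, 0, 0.8, 0, 0, 0, 0.36], [0, 0, 0.8, 0, 0, 0, 0.36], [0, 0, 0.6, 0, 0, 0, 0.36], [0, 0, 0, 0, 0, 0, 0.36], [0, 0, 0, 0, 0, 0, 0.36]]]}}

```text
t: 22.25
ee_pos: [511.8, -106.2, 181.5]
orientation: [3.032, -0.822, -0.001]
ft_force: [-0.8, -0.1, 0.2]
width: 31.8
```

```bash
python3 - <<'E'
from h import *
to([511,-106,179],-2.10)
E
```

```text
t 22.25 tcp [ 511.8 -106.2  181.5] az -2.1 q [-0.23  0.35  1.9  -0.    0.89  1.87] w 31.8 F [-0.8 -0.1  0.2]
shift [-0.08  0.02  0.25] turn -0.01
```

>>> {"op": "apply_moves", "data": {"series": [[[0.01, 0.555, 0, 0, 0, -2, 0.36], [0.03, 0.97, 0, 0, 0, -3.5, 0.36], [0.06, 1.386, 0, 0, 0, -5, 0.36], [0.06, 1.386, 0, 0, 0, -5, 0.36], [0.06, 1.386, 0, 0, 0, -5, 0.36], [0.06, 1.386, 0, 0, 0, -5, 0.36], [0.06, 1.386, 0, 0, 0, -5, 0.36], [0.06, 1.386, 0, 0, 0, -5, 0.36], [0.06, 1.386, 0, 0, 0, -5, 0.36], [0.06, 1.386, 0, 0, 0, -5, 0.36], [0.06, 1.386, 0, 0, 0, -5, 0.36], [0.06, 1.386, 0, 0, 0, -5, 0.36]]]}}

```text
t: 23.45
ee_pos: [505.1, -254.6, 182.0]
orientation: [-3.065, -0.69, 0.0]
ft_force: [0.8, 1.5, 0.0]
width: 31.6
```

```bash
python3 - <<'E'
from h import *
pin=np.array([648,-188.2])
a=-2.0;to([*(pin+159*np.array([np.cos(a),np.sin(a)])),180],a+np.pi/2)
v=ctrl.get_obs()["ee_pos"][:2]-pin;print(np.hypot(*v),-2-(np.arctan2(v[1],v[0])))
E
```

```text
t 23.45 tcp [ 505.1 -254.6  182. ] az -1.128 q [-0.49  0.41  1.8   0.    0.93  0.64] w 31.6 F [0.8 1.5 0. ]
shift [ 3.59 10.35  0.19] turn -40.04
157.60025078812362 0.7067018274211976
```

>>> {"op": "apply_moves", "data": {"series": [[[0.06, 1.386, 0, 0, 0, -5, 0.36], [0.06, 1.386, 0, 0, 0, -5, 0.36], [0.06, 1.386, 0, 0, 0, -5, 0.36], [0.06, 1.386, 0, 0, 0, -5, 0.36], [0.06, 1.386, 0, 0, 0, -5, 0.36], [0.06, 1.386, 0, 0, 0, -5, 0.36], [0.03, 0.97, 0, 0, 0, -3.5, 0.36], [0.02, 0.83, 0, 0, 0, -3, 0.36], [0.01, 0.55, 0, 0, 0, -2, 0.36], [0, 0.28, 0, 0, 0, -1, 0.36], [0, 0.28, 0, 0, 0, -1, 0.36], [0, 0, 0, 0, 0, 0, 0.36]]]}}

```text
t: 24.65
ee_pos: [583.7, -331.6, 181.8]
orientation: [2.639, 1.703, 0.0]
ft_force: [0.4, 0.8, -0.1]
width: 31.8
```

```bash
python3 - <<'E'
from h import *
pin=np.array([648,-188.2])
a=-2.0;to([*(pin+159*np.array([np.cos(a),np.sin(a)])),180],a+np.pi/2)
v=ctrl.get_obs()["ee_pos"][:2]-pin;print(np.hypot(*v),-2-(np.arctan2(v[1],v[0])))
E
```

```text
t 24.65 tcp [ 583.7 -331.6  181.8] az -0.425 q [-0.53  0.55  1.56  0.    1.03 -0.11] w 31.8 F [ 0.4  0.8 -0.1]
shift [-0.19 -0.12  0.18] turn 0.27
157.13322587853406 -0.007519719756187815
```

>>> {"op": "apply_moves", "data": {"series": [[[0, 0.15, 0, 0, 0, 0, 0.36], [0, 0.15, 0, 0, 0, 0, 0.36], [0, 0, 0, 0, 0, 0, 0.36], [0, 0, 0, 0, 0, 0, 0.36]]]}}

```text
t: 25.05
ee_pos: [586.3, -332.7, 181.7]
orientation: [2.64, 1.703, 0.0]
ft_force: [0.3, -0.0, -0.9]
width: 31.7
```

>>> {"op": "apply_moves", "data": {"series": [[[0, 0.1, 0, 0, 0, 0, 0.36], [0, 0.1, 0, 0, 0, 0, 0.36], [0, 0, 0, 0, 0, 0, 0.36], [0, 0, 0, 0, 0, 0, 0.36]]]}}

```text
t: 25.45
ee_pos: [588.1, -333.6, 181.6]
orientation: [2.64, 1.703, 0.0]
ft_force: [0.2, -0.4, -0.4]
width: 31.6
```

>>> {"op": "apply_moves", "data": {"series": [[[0, 0.1, 0, 0, 0, 0, 0.36], [0, 0.1, 0, 0, 0, 0, 0.36], [0, 0, 0, 0, 0, 0, 0.36], [0, 0, 0, 0, 0, 0, 0.36]]]}}

```text
t: 25.85
ee_pos: [588.9, -333.9, 181.5]
orientation: [-2.638, -1.702, 0.002]
ft_force: [-4.5, 2.2, 2.6]
width: 31.7
```

>>> {"op": "apply_moves", "data": {"series": [[[0, 0.1, 0, 0, 0, 0, 0.36], [0, 0, 0, 0, 0, 0, 0.36], [0, 0, 0, 0, 0, 0, 0.36]]]}}

```text
t: 26.15
ee_pos: [589.0, -334.0, 181.5]
orientation: [-2.636, -1.701, 0.004]
ft_force: [-7.1, 2.8, 4.5]
width: 31.7
```

The force has risen sharply to about 8 N, so the cover is on its stop. I'll back off to the middle of the gap, rise and move clear.

>>> {"op": "apply_moves", "data": {"series": [[[0, -0.3, 0, 0, 0, 0, 0.36], [0, -0.5, 0, 0, 0, 0, 0.36], [0, 0, 0, 0, 0, 0, 0.36], [0, 0, -0.5, 0, 0, 0, 0.36], [0, 0, -1.5, 0, 0, 0, 0.36], [0, 0, -2.5, 0, 0, 0, 0.36], [0, 0, -3, 0, 0, 0, 0.36], [0, 0, -3, 0, 0, 0, 0.36], [-2, 0, -2, 0, 0, 0, 0.36], [-4, 0, 0, 0, 0, 0, 0.36], [-4, 0, 0, 0, 0, 0, 0.36], [-4, 0, 0, 0, 0, 0, 0.36]]]}}

```text
t: 27.35
ee_pos: [525.6, -460.3, 308.8]
orientation: [2.637, 1.703, 0.001]
ft_force: [0.8, 0.1, 0.7]
width: 31.6
```

>>> {"op": "apply_moves", "data": {"series": [[[-4, 0, 0, 0, 0, 0, 0.36], [-2, 0, 0, 0, 0, 0, 0.36], [0, 0, 0, 0, 0, 0, 0.36], [0, 0, 0, 0, 0, 0, 0.36]]]}}

```text
t: 27.75
ee_pos: [501.4, -513.2, 307.1]
orientation: [-2.64, -1.703, -0.001]
ft_force: [-0.8, 0.5, -0.2]
width: 31.5
```

```bash
python3 - <<'E'
from h import *
d=ctrl.get_image("scene");b=d["img"];t=ctrl.get_image("top")
cv2.imwrite("pics/s6.png",np.vstack([cv2.resize(b[120:270,180:430],(500,300)),cv2.resize(t["img"][140:290,230:480],(500,300))]))
pin=np.array([648,-188.2])
for n,d,r,ry in(("scene",d,(215,180,260,222),(325,150,400,230)),("top",t,(380,200,445,235),(230,190,310,255))):
    for c,st,m in blobs(d["img"],"red",r,3):
        k=ray(d,c,178 if n=="scene" else 195)[:2]-pin;print(n,c,st,k+pin,np.hypot(*k),"open",-2-np.arctan2(k[1],k[0]))
    for c,st,m in blobs(d["img"],"yellow",ry):print(n,"fin",ray(d,c,60),st)
o=ctrl.get_obs();print(o["t"],o["ee_pos"],o["ft_force"])
E
```

```text
scene [221.81481481 213.66666667] [220 210   5   9  27] [ 578.74802256 -333.18268607] 160.67300843037654 open 0.016410205372217046
scene fin [605.07424268 166.51875124  60.        ] [357 188  10  13  72]
top [425.63636364 216.59090909] [423 214   6   6  22] [ 581.9398322  -332.14901003] 158.3832796028598 open 0.0010380860803018699
top fin [598.19627418 171.45834288  60.        ] [267 212   7  16  70]
27.85 [ 501.93970927 -512.29918443  306.96987698] [ 0.55221887  0.20435937 -0.46016077]
```

View pics/s6.png

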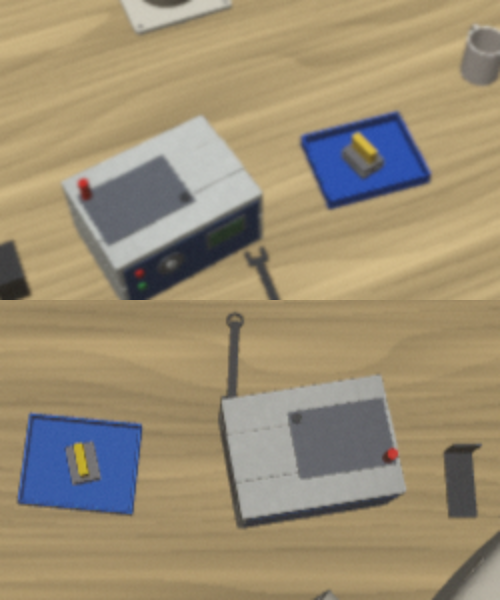

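Both views show the cover shut and parallel to the sampler (0.00–0.02 rad). The cartridge is standing in the tray's centre, the bystanders haven't moved, and the arm is clear.

```bash
python3 -c "
from workcell import ctrl
print(ctrl.close_job())"
```

```text
the job is handed in; nothing more can be done
None
```

The job is done and handed in at about 28 s of the 72 s allowed. I swung the cover open by its knob, stood the cartridge upright near the middle of the tray, and swung the cover shut until it met its stop.

Last checks before handing in:
- **Cover:** it measures about 0.00 rad from the top camera and 0.016 rad from the scene camera, against the 0.07 rad limit. The contact force rose to about 8 N at the stop, and I then backed off.
- **Cartridge:** it stands upright within about 10 mm of the tray centre. It touched down at about 2.5 N before I let go.
- **Surroundings:** tray, wrench and bracket look unmoved compared with the first pictures. The mug also looks unmoved, but it was only partly in the last picture. The arm is clear of everything.

The two cameras disagreed by up to about 7 mm on the cartridge and knob positions, and by more on the tray centre (about 15 mm in x). That is well inside the tolerances. I never measured the cartridge's tilt directly; I judged it upright from the pictures and the tool staying vertical. No check failed.

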